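# Slide the stone tray into its keeper past the spring gate

## Task

Put the tray of gemstones away in its keeper: with one fingertip press the brass treadle beside the runway down to raise the red spring gate and keep it up while another fingertip pushes the tray by its upright white tab along the runway, under the gate, until it is fully home against the end stop; then let the treadle go so that the gate drops shut behind the tray. The gate must not strike or rest on the tray, and the tray is only pushed, never lifted or tipped. Leave the jar, the wax cake with the ring and the graver where they are.

Things in the scene. Friction and masses are not known exactly. Their poses are not given: they have to be found in the camera images.
- dock: Fixed wooden keeper on the bench. Origin: on the bench top under the shut gate, mid runway; x = pushing direction, y = treadle side, z up. Base plank 6 mm thick, x -205 to +105, y -51 to +111 mm; its top (z 6) is the runway floor. Rails 6 mm thick, up to z 20, leave 74 mm between them (y -37 to +37).
- end_stop (a point): Middle of the end stop's face, at dock x +92.5, y 0, z 20 mm; the stop's top is at z 32. The front of the tray box rests against it when home.
- hinge (a point): Point on the hinge axis at dock x -100, y +53, z 36 mm. The hinge shaft is 8 mm thick, parallel to dock x from x -200 to +14, between two dark posts (10 x 16 mm, 48 mm high) at its ends.
- gate_turn (a joint): Turn of gate bar and treadle (one rigid part) about the hinge shaft, rad. 0 = shut, as its spring leaves it; grows to a hard stop at 0.90 = fully up as the treadle is pressed down. From about 0.45 the tray box passes below with room. Takes 4 to 7 N at the treadle's middle; springs shut as soon as it is let go.
- gate: Moving part: red gate bar, hinge shaft and brass treadle in one. Origin: on the hinge axis at dock x 0. The bar, 5 mm thick, crosses the runway at dock x 0; shut, it hangs from z 40 down to z 16 mm over y -34 to +24: it bars the tray box but clears the tray's tail. Its free end (away from the treadle) rises, to z 107 mm at most.
- treadle_mid (a point): Middle of the treadle's upper face. Brass treadle plate, 150 mm along the runway (dock x -195 to -45), 4 thick, 9 to 53 mm outward of the hinge axis. Gate shut: rises outward 0.5 rad, this point at dock y 79, z 53; level at gate 0.5; fully up: falls outward 0.4 rad, y 82, z 26. May be pressed anywhere along its length; a finger may slide along it.
- tray: Loose black tray, 0.11 to 0.24 kg: open box 80 mm long (x), 70 wide, 22 high, stones in it; behind it a tail 16 mm wide, 6 thick, ends in an upright white tab 50 wide, 6 thick, 56 high. Origin: centre of the box's underside; x = pushing direction, as the dock's. Starts with its front 10 to 35 mm short of the gate; home its origin is at dock x +52 mm.
- tab (a point): Where to push: middle of the rear face of the white tab, 108 mm behind the tray's origin, 40 mm above its underside. With the tray home it is still 56 mm short of the gate bar, so the hand never goes under the gate.
- jar: Bystander: amber jar with cork, 44 mm across, 55 mm high. Origin: centre of its underside.
- wax_cake: Bystander: terracotta coloured round wax cake 72 mm across, 26 mm high, with a ring standing on it to 50 mm. Origin: centre of its underside.
- graver: Bystander: graver with handle lying on the bench, 130 mm long along its x, about 25 mm thick. Origin: below its middle.
There are look-alikes about, which are no part of the job. Several things have the shape of the tray; the one meant has the colours described above.

How it is judged:
By the outcome, as a careful person would: the job done as asked, in the order asked, and still so for the second after the job is handed in, with the robot touching nothing.
It also fails if it takes over 38 s, if anything falls off the work surface, if the arm or the gripper's body presses on something with over 40 N, if the wrist force passes 120 N, or if a joint passes its speed limit or range.

## Robot

A 6-joint arm with a two-finger parallel gripper is mounted at the origin on the work surface. World frame = base frame: x ahead of the robot, y to its left, z up, the work surface at z = 0. Lengths are in m, angles in rad, forces in N, time in s.
With the tool pointing down it reaches from about 0.275 to 0.875 m from the base axis. Payload 12.5 kg.
Tool frame: the origin (TCP) lies at the very end of the fingers, on their centre line; the grasp point (between the pads) lies 19 mm behind it; x points along the fingers, y is the direction in which the jaws open and shut, and the axes are right-handed (so a half turn about x gives the same grasp; the last joint's range is limited). The gripper opens to 85 mm and grips with 20 to 120 N. Pads are 22 mm wide; open, the fingers measure 114 mm over their backs; the gripper's body (76 mm by 85 mm) begins 54 mm behind the grasp point. The pads swing forward as they close: fully open they stand 13 mm farther back than shut.
Start: joints at [-1.291, 0.351, 1.652, -0, 1.139, -0.085], TCP at [0.196, -0.514, 0.192] pointing down, gripper open.
Joint ranges: [-2.75, 2.75], [-0.79, 2.1], [0.01, 2.65], [-1.57, 4.71], [0.07, 3.14], [-2.87, 2.87]. Speed limits (rad/s): [2.22, 2.22, 2.79, 3.14, 3.14, 3.14].

## Interface

Orientations are given as a 3x3 rotation matrix whose columns are the frame's x, y, z axes.
In Python, from bench import manip gives the robot as it stands. Calls block until the motion is done:
- manip.move_ptp(position, orientation): joint-space move of the TCP to a pose.
- manip.move_l(position, attitude=None, max_speed=0.15): straight line of the TCP; attitude=None keeps the orientation; max_speed is the mean speed in m/s.
- manip.move_j(angles): joint-space move.
- manip.set_gripper(opening, effort=None): opening from 0.0 (shut) to 1.0 (fully open); effort is the grip in N (None keeps the last); returns when the fingers have stopped.
- manip.dwell(seconds).
- manip.inverse_kinematics(position, orientation): joint angles nearest the present ones, or None.
- manip.grab_frame(name): name is "side" or "top" or "wrist"; returns (picture, depth): 384x512x3 uint8, red, green, blue; 384x512 float32, m along the optical axis (not along the pixel's ray), 0 where there is no reading.
- manip.get_calibration(name): a dict with "camera_matrix" (3x3 intrinsics, pixels), "R" (3x3) and "t" (3): a world point X has camera coordinates R X + t. Camera axes: x right, y down, z forward; pixel columns grow to the right and rows downward; lengths in m; the calibration is good to about 2 mm. A picture is of the moment at which its call begins: read the wrist's pose just before it. get_calibration takes no time and is no camera call; for the wrist camera it gives the pose at the moment of the call.
A pose or a line that the arm cannot do raises manip.Unreachable and nothing moves.
- manip.sign_off(): hands the job in, once; it reports no verdict.
Trained networks look in the newest picture that a camera, given by its name, has taken for a name from the list of things; names that differ only in an ending like _2 or _b are one class to them, and where a whole thing is asked for, a point or a joint stands for the part that bears it (a point fixed in the world has none). Each returns a list of dicts, best first, with "confidence" (0 to 1); they miss things now and then, are a little off and sometimes report something else, mostly with a low value. They report only what shows in the picture. A call takes as long as a camera call. They do not tell look-alikes from the thing itself.
- manip.look_for(camera, name): "at" ([x, y, z] in m, in world coordinates, good to about 4 mm: the middle of the surface that is visible of it).
Readings, each from a call of its own:
- manip.current_time(): time.
- manip.current_qpos(): joint angles.
- manip.current_joint_vel(): joint speeds.
- manip.current_joint_torque(): joint torques, N m.
- manip.current_ee_pos(): TCP position.
- manip.current_tcp_rot(): TCP orientation.
- manip.current_force(): force on the tool from outside, world axes, zero at the start.
- manip.current_ft_torque(): the same for the moment, N m.
- manip.current_grip_width(): opening from 0.0 (shut) to 1.0 (fully open).
Only numpy, scipy, OpenCV 4.12 (cv2) and the standard library are available. Lean on these libraries where they do the work, as an engineer would, in place of code of your own. Each camera call takes 0.05 s, during which the arm holds its last target. There are 200 camera calls.

## Working session

There is one attempt and no reset: what is moved stays moved. The work goes in short steps, each a Python script; the robot and the scene stay as the last script left them, time stands still between calls to the robot, and variables do not carry over. Pictures are saved under pics/ and viewed, on a budget of 10 in all, crops included, one or two more only if the job needs it, and the job is handed in when it is done.

```bash
mkdir -p pics; ls; python3 - <<'E'
from bench import manip
import cv2,numpy as np
ims=[]
for c in("top","side"):
    im,d=manip.grab_frame(c); np.savez(f"pics/{c}0.npz",im=im,d=d,**manip.get_calibration(c))
    cv2.imwrite(f"pics/{c}0.png",cv2.resize(im[:,:,::-1],(800,600)))
    for n in("tray","tab","treadle_mid","gate","dock","end_stop","hinge","jar","wax_cake","graver"):
        print(c,n,[(np.round(r["at"],3).tolist(),round(r["confidence"],2)) for r in manip.look_for(c,n)][:4])
print(manip.current_time())
E
```

```text
pics
top tray [([0.517, 0.361, 0.007], 0.75), ([0.612, 0.027, 0.017], 0.64)]
top tab [([0.608, 0.029, 0.012], 0.97), ([0.518, 0.368, 0.007], 0.73), ([0.542, 0.097, 0.053], 0.39)]
top treadle_mid [([0.545, 0.094, 0.051], 0.71)]
top gate [([0.542, 0.091, 0.05], 0.95)]
top dock [([0.609, 0.078, 0.006], 0.94)]
top end_stop [([0.607, 0.075, 0.007], 0.71)]
top hinge [([0.612, 0.082, 0.006], 0.64)]
top jar [([0.604, -0.086, 0.054], 0.85)]
top wax_cake [([0.73, -0.064, 0.015], 0.87)]
top graver [([0.613, 0.219, 0.02], 0.83), ([0.612, 0.084, 0.009], 0.45)]
side tray [([0.514, 0.36, 0.013], 0.87), ([0.605, 0.022, 0.02], 0.68)]
side tab [([0.603, 0.021, 0.021], 0.89), ([0.514, 0.362, 0.013], 0.68)]
side treadle_mid [([0.561, 0.099, 0.042], 0.9)]
side gate [([0.561, 0.102, 0.044], 0.84), ([0.736, -0.048, 0.015], 0.72)]
side dock [([0.614, 0.095, 0.007], 0.78)]
side end_stop [([0.609, 0.099, 0.006], 0.97)]
side hinge [([0.614, 0.093, 0.006], 0.81)]
side jar [([0.607, -0.082, 0.036], 0.89)]
side wax_cake [([0.736, -0.05, 0.018], 0.63)]
side graver [([0.612, 0.227, 0.017], 0.63)]
1.1
```

View pics/top0.png

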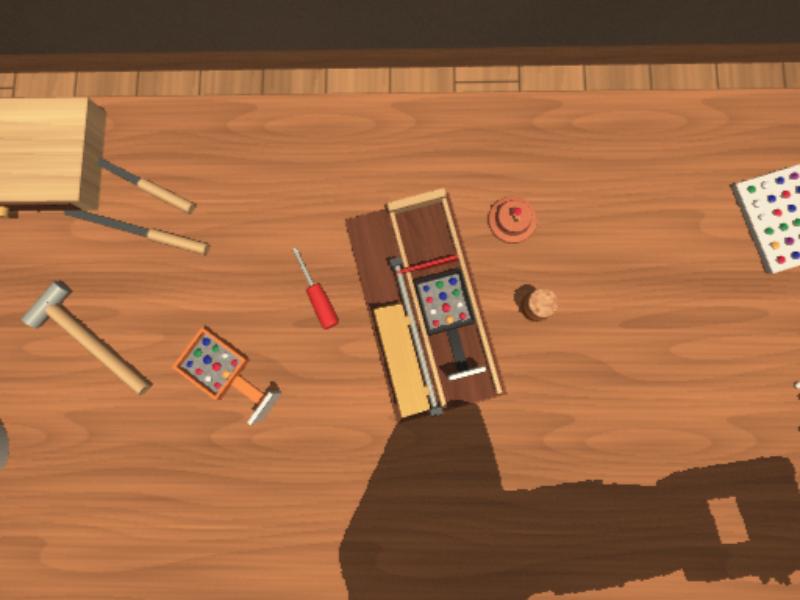

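View pics/side0.png

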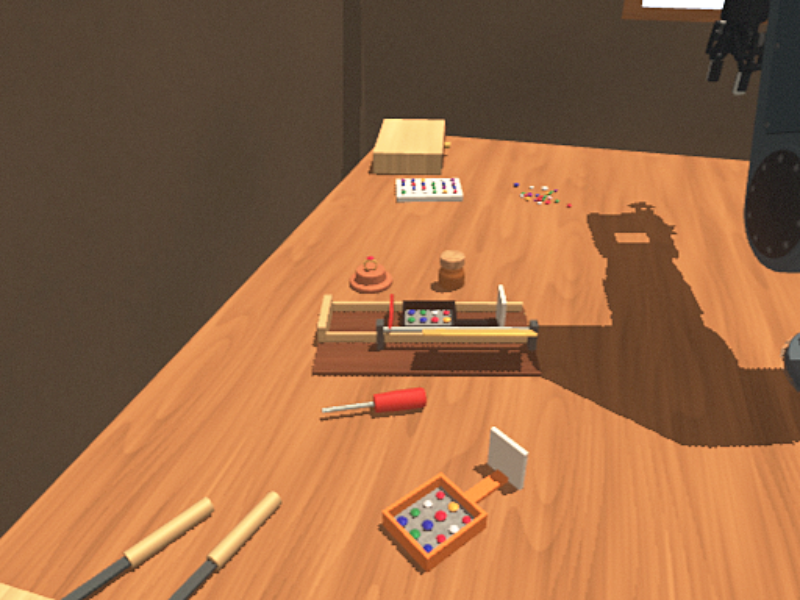

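The top view shows the dock in the middle, with the treadle at (400,360), the red gate at (430,264), the black tray at (445,300), its white tab at (467,373) and the end stop at (418,200). The pushing direction is roughly world +x. The side view agrees, and the orange tray is a look-alike. Next I'll fit the dock pose to the depth image.

```bash
cat > fit.py <<'E'
import numpy as np
from scipy.optimize import differential_evolution
def cloud(f):
    D=np.load(f); d=D["d"]; v,u=np.nonzero(d>0); z=d[v,u]; K=D["camera_matrix"]
    P=np.c_[(u-K[0,2])/K[0,0]*z,(v-K[1,2])/K[1,1]*z,z]
    return (P-D["t"])@D["R"], D["im"][v,u].astype(int)
def todock(P,p):
    c,s=np.cos(p[2]),np.sin(p[2]); q=P[:,:2]-p[:2]
    return q@np.array([[c,-s],[s,c]])
E
python3 - <<'E'
from fit import *
P,C=cloud("pics/top0.npz")
m=(abs(P[:,0]-.6)<.25)&(abs(P[:,1]-.08)<.2)&(P[:,2]<.12); P,C=P[m],C[m]
Z=P[:,2]*1000
print("bench z",np.percentile(Z[(P[:,1]>.2)],[10,50,90]))
def h(q):
    x,y=q.T*1000; H=np.zeros(len(x))
    H[(x>-205)&(x<105)&(y>-51)&(y<111)]=6
    r=(abs(abs(y)-40)<3)&(x>-205)&(x<105); H[r]=20
    H[(x>92.5)&(x<105)&(abs(y)<43)]=32
    tr=(x>-205)&(x<20)&(y>43)&(y<111); a=tr&(x>-195)&(x<-45)&(y>62)&(y<102)
    H[tr]=np.nan; H[a]=38+(y[a]-53)*.546
    H[(abs(y)<37)&(x<10)&(x>-205)]=np.nan
    return H
def cost(p):
    r=np.minimum(abs(h(todock(P,p))-Z),10); n=np.isnan(r); return r[~n].sum()+3*n.sum()
R=differential_evolution(cost,[(.5,.75),(0,.18),(-.1,.6)],popsize=25,seed=1,tol=1e-6,maxiter=150)
p=R.x; print(p,R.fun/len(P)); np.save("dock.npy",p)
q=todock(P,p)*1000
def st(n,m): print(n,m.sum(),np.percentile(q[m],[3,50,97],axis=0).round(1).tolist(),np.percentile(Z[m],[3,50,97]).round(1))
ins=(abs(q[:,1])<36)&(q[:,0]>-205)&(q[:,0]<90)
st("tab",ins&(Z>50)&(q[:,0]<-80)&(C.min(1)>130))
st("white",ins&(q[:,0]<-80)&(C.min(1)>150))
st("red",(C[:,0]>130)&(C[:,1]<60)&(abs(q[:,0])<15)&(abs(q[:,1])<50)&(Z>30))
st("blackbox",ins&(C.max(1)<60)&(Z>22)&(Z<34)&(q[:,0]<-8))
st("treadle",(q[:,1]>55)&(q[:,1]<115)&(Z>38)&(q[:,0]>-210)&(q[:,0]<-20))
st("stop",(q[:,0]>80)&(abs(q[:,1])<50)&(Z>28))
from bench import manip
print(manip.current_tcp_rot().round(3),manip.current_force(),manip.current_time())
E
```

```text
bench z [-0.56559445  1.259861    3.45242682]
[0.66951134 0.05171995 0.26688192] 2.137469115149192
tab 65 [[-163.1, -21.6], [-160.6, 0.9], [-158.0, 24.1]] [61.3 63.2 66.5]
white 62 [[-163.2, -21.7], [-160.7, 0.6], [-158.2, 23.1]] [61.4 63.2 66.5]
red 56 [[-2.2, -25.2], [-0.1, 12.3], [2.5, 47.0]] [39.  41.3 44.8]
blackbox 149 [[-95.7, -32.4], [-26.3, -4.7], [-16.3, 35.3]] [24.2 29.2 31.7]
treadle 1455 [[-191.4, 56.1], [-122.2, 79.4], [-48.5, 99.3]] [40.3 53.6 64.3]
stop 220 [[92.2, -40.3], [97.9, 1.1], [104.2, 40.5]] [29.8 33.2 35.7]
[[ 0.     0.357 -0.934]
 [-0.    -0.934 -0.357]
 [-1.     0.    -0.   ]] [ 0.32370275 -0.46177864  0.4559048 ] 1.1
```

The fit agrees with the given dimensions: end stop, gate, tab and treadle all land where they should. The rear of the tab is at dock x ≈ -163.5. I'll hover behind it with the jaws along dock y.

```bash
cat > h.py <<'E'
from bench import manip
import numpy as np, cv2
p=np.load("dock.npy"); c,s=np.cos(p[2]),np.sin(p[2])
ex=np.array([c,s,0]); ey=np.array([-s,c,0]); R=np.array([[0,0,-1.],-ey,np.cross([0,0,-1.],-ey)]).T
def W(x,y,z): return np.array([p[0],p[1],0])+(x*ex+y*ey)/1000+np.array([0,0,z/1000])
def F():
    f=manip.current_force(); return np.round([f@ex,f@ey,f[2]],2)
def T():
    d=manip.current_ee_pos()-W(0,0,0); return np.round([d@ex*1000,d@ey*1000,d[2]*1000],1)
def pic(cam,n):
    im,d=manip.grab_frame(cam); np.savez(f"pics/{n}.npz",im=im,d=d,**manip.get_calibration(cam)); return im
E
python3 - <<'E'
from h import *
manip.move_ptp(W(-181,45,110),R)
print(T(),F(),manip.current_grip_width(),manip.current_time())
a=pic("side","s1");b=pic("wrist","w1")
cv2.imwrite("pics/s1.png",cv2.resize(a[150:270,180:380],(800,480),interpolation=cv2.INTER_CUBIC)[:,:,::-1])
cv2.imwrite("pics/w1.png",b[:,:,::-1])
E
```

```text
[-181.    44.4  110.1] [ 0.09 -0.04 -0.89] 0.9992694869983811 3.3667
```

View pics/s1.png

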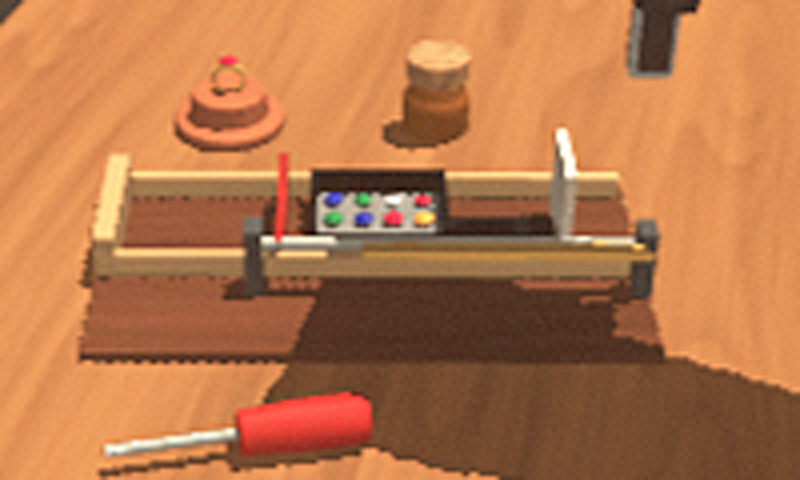

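View pics/w1.png

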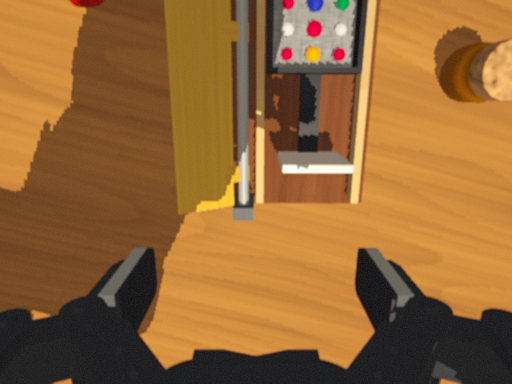

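The wrist view shows the fingers straddling the hinge, with the left finger over the treadle and the right one behind the white tab (315,168). The side view shows the scene undisturbed. I'll measure the fingertips from the wrist depth, then descend in steps with force checks.

```bash
python3 - <<'E'
from h import *; from fit import *
P,C=cloud("pics/w1.npz"); q=todock(P,p)*1000; Z=P[:,2]*1000
for lo,hi in((-40,45),(45,130)):
    m=(Z>90)&(Z<145)&(q[:,1]>lo)&(q[:,1]<hi)&(abs(q[:,0]+181)<60)
    if m.sum(): print(m.sum(),"zmin",np.percentile(Z[m],[0,2,10]).round(1),"xy",np.percentile(q[m&(Z<np.percentile(Z[m],30))],[2,50,98],axis=0).round(1).tolist())
for z in (90,82,76,70,65,60):
    manip.move_l(W(-181,45,z)); f=F(); print(z,T(),f)
    if f[2]>1.5: break
print(manip.current_time())
E
```

```text
90 [-181.5   44.9   89.8] [-0.54  0.16  1.09]
82 [-181.    44.9   82.2] [ 0.66 -0.77  0.38]
76 [-181.2   45.1   75.8] [0.06 1.29 0.66]
70 [-181.2   45.1   69.6] [ 0.6  -0.5   0.01]
65 [-181.2   45.1   64.7] [ 0.48  0.71 -0.14]
60 [-181.2   45.    59.7] [-0.01 -0.66  0.06]
5.0
```

```bash
python3 - <<'E'
from h import *
for z in (56,52,48,44,40,35,30):
    manip.move_l(W(-181,45,z)); f=F(); print(z,T(),f)
    if np.abs(f).max()>15: break
a=pic("side","s2");b=pic("wrist","w2"); print(manip.current_time())
cv2.imwrite("pics/s2.png",np.vstack([cv2.resize(x,(600,300),interpolation=cv2.INTER_CUBIC) for x in(a[130:250,180:420],b[60:316])])[:,:,::-1])
E
```

```text
56 [-181.1   45.    55.8] [ 0.65 -0.76  0.42]
52 [-181.2   45.    51.8] [-0.54 -0.62  0.27]
48 [-181.2   45.    47.8] [ 0.07  0.22 -0.84]
44 [-181.2   45.1   43.7] [ 0.51 -0.18 -0.28]
40 [-181.1   45.    39.8] [ 0.33  0.17 -0.47]
35 [-181.2   45.    34.7] [ 0.22 -0.81 -0.28]
30 [-181.2   45.1   29.7] [-0.3   0.94  0.51]
6.85
```

View pics/s2.png

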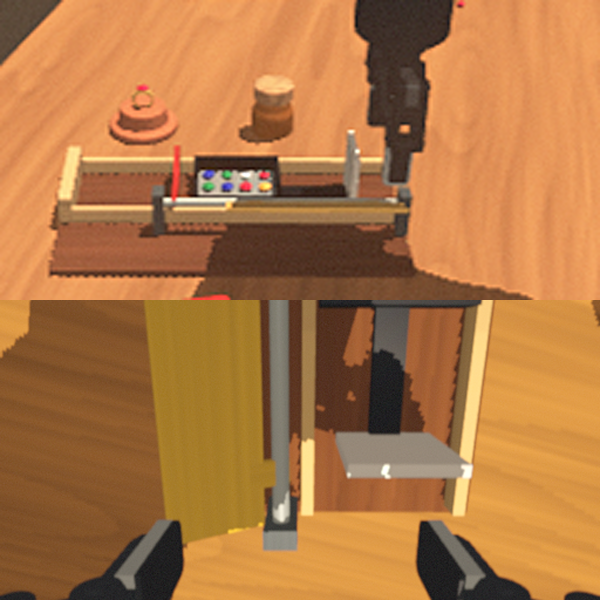

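```bash
python3 - <<'E'
from h import *
for n in("w2","s2"):
    D=np.load(f"pics/{n}.npz"); K,Rc,t=D["camera_matrix"],D["R"],D["t"]
    cam=-Rc.T@t; print(n,"f",K[0,0],"cam dock",[(cam-W(0,0,0))@ex,(cam-W(0,0,0))@ey,cam[2]],"axis",Rc[2]@ex,Rc[2]@ey,Rc[2][2])
    for l,X in(("tcp",(-181,45,30)),("A in",(-181,2.5,43)),("B in",(-181,87.5,43)),("A in75",(-181,2.5,75)),("B75",(-181,95,75)),("A43",(-181,-5,43)),("tabtop",(-163.5,0,62)),("B43",(-181,95,43))):
        x=K@(Rc@W(*X)+t); print(l,(x[:2]/x[2]).round(),x[2].round(3))
    d=D["d"]; print("depth",[d[r,c].round(3) for r,c in((265,135),(285,150),(280,370),(290,120))] if n=="w2" else "")
print(manip.current_ee_pos(),manip.current_qpos(),manip.current_grip_width())
E
```

```text
w2 f 337.76207572544286 cam dock [np.float64(-0.10901441411390624), np.float64(0.04599341079439738), np.float64(0.2117685768689442)] axis -0.28237479825324 -0.0002860698546113969 -0.9593041183459409
tcp [257. 222.] 0.195
A in [336. 231.] 0.182
B in [178. 231.] 0.182
A in75 [352. 259.] 0.152
B75 [146. 259.] 0.152
A43 [350. 231.] 0.182
tabtop [353. 212.] 0.159
B43 [165. 231.] 0.182
depth [np.float32(0.125), np.float32(0.136), np.float32(0.126), np.float32(0.108)]
s2 f 395.9489732973906 cam dock [np.float64(-0.029742908474904847), np.float64(0.7572973559534552), np.float64(0.5420292132821979)] axis 0.017542810841338456 -0.8372902365937303 -0.546477181127081
tcp [331. 211.] 0.874
A in [329. 195.] 0.902
B in [335. 218.] 0.831
A in75 [331. 183.] 0.885
B75 [337. 207.] 0.807
A43 [329. 193.] 0.908
tabtop [322. 188.] 0.894
B43 [336. 220.] 0.825
depth 
[0.48305516 0.04739104 0.02996747] [ 1.85695952e-03  4.81744076e-01  1.94176734e+00 -3.02380669e-05
  7.18188992e-01  1.30577899e+00] 1.0002167931674122
```

```bash
python3 - <<'E'
from h import *; from fit import *
for n in("w2","w1"):
    D=np.load(f"pics/{n}.npz"); tz=30 if n=="w2" else 110
    P,C=cloud(f"pics/{n}.npz"); q=todock(P,p)*1000; Z=P[:,2]*1000
    v,u=np.nonzero(D["d"]>0)
    for nm,m in(("L",(u>110)&(u<158)&(v>240)&(v<300)),("R",(u>355)&(u<410)&(v>240)&(v<300))):
        m=m&(Z>tz+20)
        k=np.argsort(Z[m])[:25]; print(n,nm,m.sum(),"lowest x,y,z",np.median(q[m][k],axis=0).round(1),Z[m][k].round(0).tolist()[::6],"xrange",np.percentile(q[m][:,0],[2,50,98]).round(1),"y",np.percentile(q[m][:,1],[2,50,98]).round(1))
# side view fingertip
P,C=cloud("pics/s2.npz"); q=todock(P,p)*1000; Z=P[:,2]*1000
m=(abs(q[:,0]+181)<30)&(Z>50)&(q[:,1]>70)&(q[:,1]<125)
k=np.argsort(Z[m])[:20]; print("side",m.sum(),q[m][k].round(0).tolist()[::5],Z[m][k].round(0))
E
```

```text
w2 L 2243 lowest x,y,z [-183.7   95. ] [59.0, 60.0, 60.0, 60.0, 60.0] xrange [-189.5 -173.1 -169.4] y [ 88.3  89.  100.3]
w2 R 2295 lowest x,y,z [-178.4    3.2] [82.0, 83.0, 83.0, 83.0, 84.0] xrange [-188.1 -171.9 -169.4] y [-9.2  2.9  3.6]
w1 L 2064 lowest x,y,z [-180.5   88.3] [162.0, 162.0, 163.0, 163.0, 163.0] xrange [-188.8 -172.1 -169.3] y [87.7 88.3 99.5]
w1 R 2302 lowest x,y,z [-178.3    2.6] [161.0, 163.0, 163.0, 164.0, 164.0] xrange [-188.2 -172.  -169.4] y [-9.8  2.3  3. ]
side 5223 [[-155.0, 74.0], [-182.0, 75.0], [-163.0, 76.0], [-190.0, 88.0]] [50. 51. 51. 51. 51. 51. 51. 51. 51. 51. 51. 51. 52. 57. 58. 58. 58. 58.
 58. 59.]
```

The camera depth puts the open fingertips about 52 mm above the reported TCP, not 13 mm. Having no contact so far fits that. I'll keep descending in small steps, stopping on force.

```bash
python3 - <<'E'
from h import *
n=0
for z in (22,17,13,10,7,4,1):
    try: manip.move_l(W(-181,45,z))
    except manip.Unreachable as e: print("unreach",e); break
    f=F(); print(z,T(),f)
    if np.abs(f).max()>15: break
    if f[2]>1.5: n+=1
    if n==3: break
a=pic("side","s3");b=pic("wrist","w3"); print(manip.current_time())
cv2.imwrite("pics/s3.png",np.vstack([cv2.resize(x,(600,300),interpolation=cv2.INTER_CUBIC) for x in(a[130:250,180:420],b[60:316])])[:,:,::-1])
E
```

```text
22 [-181.4   45.1   21.6] [-0.2  -0.02  0.45]
17 [-181.2   45.    16.7] [-0.26 -0.26 -0.02]
13 [-181.1   45.    12.8] [-0.5   0.44 -0.12]
10 [-181.1   45.     9.8] [-0.41 -0.82  0.71]
7 [-180.7   44.9    7.1] [ 0.16 -0.05  2.09]
4 [-180.8   44.9    4. ] [ 0.65 -0.12  2.92]
1 [-180.9   45.     1. ] [ 0.95 -0.15  3.41]
8.7
```

View pics/s3.png

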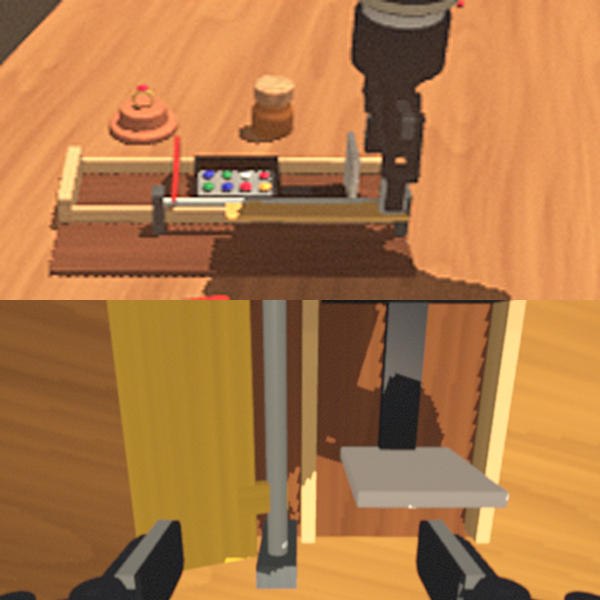

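Contact came at TCP z ≈ 8.5 with 3 N, and the gate bar is starting to lift. Pressing on down.

```bash
python3 - <<'E'
from h import *
for z in (-6,-12,-17,-21,-24,-27):
    try: manip.move_l(W(-181,45,z))
    except manip.Unreachable as e: print("unreach",e); break
    f=F(); print(z,T(),f)
    if np.abs(f).max()>12: break
a=pic("side","s4");b=pic("wrist","w4"); print(manip.current_time())
cv2.imwrite("pics/s4.png",np.vstack([cv2.resize(x,(600,300),interpolation=cv2.INTER_CUBIC) for x in(a[130:250,180:420],b[60:316])])[:,:,::-1])
from fit import *
P,C=cloud("pics/s4.npz"); q=todock(P,p)*1000
m=(C[:,0]>110)&(C[:,1]<60)&(abs(q[:,0])<12)&(q[:,1]>-40)&(q[:,1]<35); print("bar",m.sum(),np.c_[q[m],P[m,2]*1000][::12].round(0).tolist())
E
```

```text
-6 [-181.   45.   -6.] [ 1.01 -0.66  3.68]
-12 [-181.    45.   -11.9] [1.59 0.76 4.84]
-17 [-181.    45.1  -16.8] [2.06 1.43 5.12]
-21 [-180.9   44.9  -20.7] [0.37 0.21 6.08]
-24 [-180.9   44.8  -23.7] [ 0.11 -0.31  5.26]
-27 [-180.9   44.7  -26.7] [ 0.51 -0.76  5.34]
10.3
bar 26 [[-1.0, 1.0, 101.0], [-1.0, 14.0, 85.0], [0.0, 2.0, 7.0]]
```

View pics/s4.png

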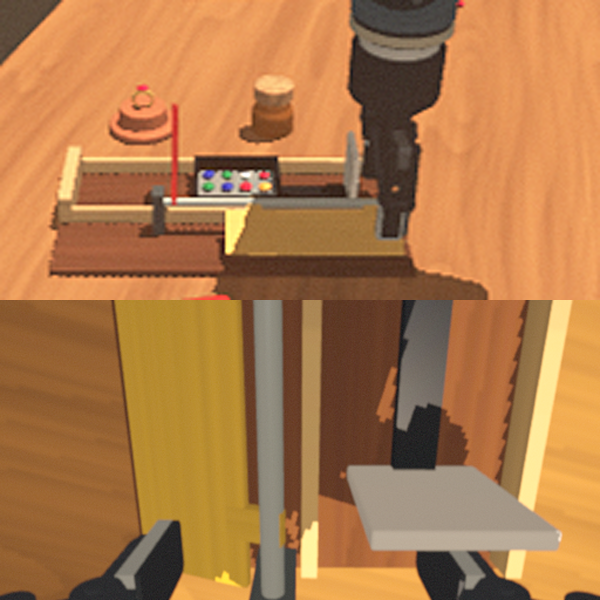

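The gate is up at about 0.8 rad, and finger A is behind the tab with a clear path. Now I'll push along the runway.

```bash
python3 - <<'E'
from h import *
for x in (-165,-130,-100,-80,-73,-70,-68,-66.5,-65,-63.5,-62,-60.5):
    manip.move_l(W(x,45,-27),max_speed=0.05); f=F(); print(x,T(),f)
    if f[0]<-9 or np.abs(f).max()>20: break
a=pic("side","s5");b=pic("top","t5"); print(manip.current_time())
cv2.imwrite("pics/s5.png",np.vstack([cv2.resize(x,(600,300),interpolation=cv2.INTER_CUBIC) for x in(a[130:250,180:420],b[110:270,180:500])])[:,:,::-1])
E
```

```text
-165 [-165.5   45.2  -27. ] [-1.87  3.19  4.  ]
-130 [-130.3   45.1  -27. ] [-3.81  2.86  4.68]
-100 [-99.7  45.  -26.8] [-1.8   2.27  4.87]
-80 [-79.7  45.  -26.8] [-1.    2.43  4.61]
-73 [-72.9  45.  -26.9] [-1.28  1.85  4.24]
-70 [-70.4  45.  -27.1] [-3.71  1.46  4.18]
-68 [-68.5  45.1 -27.1] [-4.63  2.6   4.8 ]
-66.5 [-66.9  45.  -27.1] [-4.22  2.5   5.52]
-65 [-66.4  45.1 -27.1] [-10.62   2.26   8.06]
14.3083
```

View pics/s5.png

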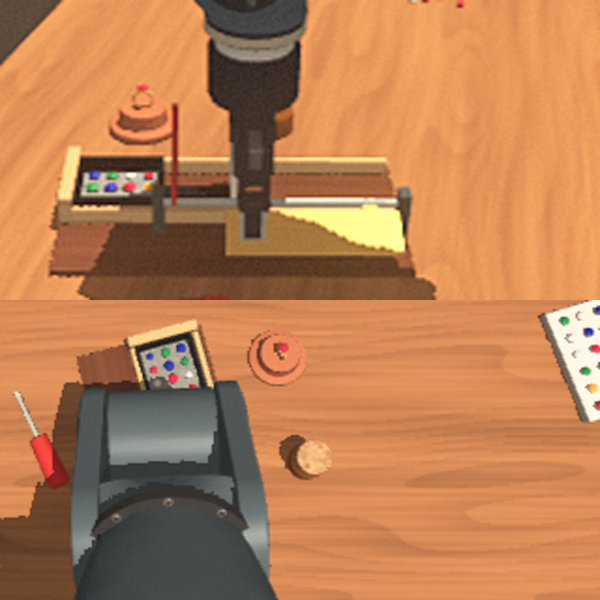

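Contact stopped at TCP x -66.4 (predicted -67) with 10.6 N, and the box sits against the stop past the gate. I'll back off, release the treadle, rise clear and check.

```bash
python3 - <<'E'
from h import *; from fit import *
manip.move_l(W(-72,45,-27),max_speed=0.05); print(F())
manip.move_l(W(-72,45,60)); manip.move_l(W(-180,45,130),max_speed=.2); print(T(),F())
manip.move_j([-1.0,0.351,1.652,0,1.139,-0.085])
a=pic("side","s6");b=pic("top","t6"); print(manip.current_time())
cv2.imwrite("pics/s6.png",np.vstack([cv2.resize(x,(600,300),interpolation=cv2.INTER_CUBIC) for x in(a[130:250,180:420],b[110:270,180:500])])[:,:,::-1])
P,C=cloud("pics/t6.npz"); q=todock(P,p)*1000; Z=P[:,2]*1000
def st(n,m): print(n,m.sum(),np.percentile(q[m],[3,50,97],axis=0).round(1).tolist(),np.percentile(Z[m],[3,50,97]).round(1))
st("tab",(abs(q[:,1])<36)&(Z>50)&(q[:,0]<-20)&(q[:,0]>-205)&(C.min(1)>110))
st("red",(C[:,0]>110)&(C[:,1]<60)&(abs(q[:,0])<7)&(abs(q[:,1])<50)&(Z>30))
st("treadle",(q[:,1]>55)&(q[:,1]<115)&(Z>38)&(q[:,0]>-210)&(q[:,0]<-20))
E
```

```text
[0.25 1.58 5.98]
[-179.6   45.   129.5] [-0.18  0.12  0.56]
18.075
tab 76 [[-55.7, -22.6], [-53.4, 0.5], [-49.8, 24.6]] [52.6 63.1 65. ]
red 41 [[-2.7, -30.1], [-2.0, 4.3], [2.5, 45.0]] [30.7 39.6 42.6]
treadle 1452 [[-191.4, 56.1], [-121.3, 79.4], [-48.4, 99.3]] [40.5 53.7 64.5]
```

View pics/s6.png

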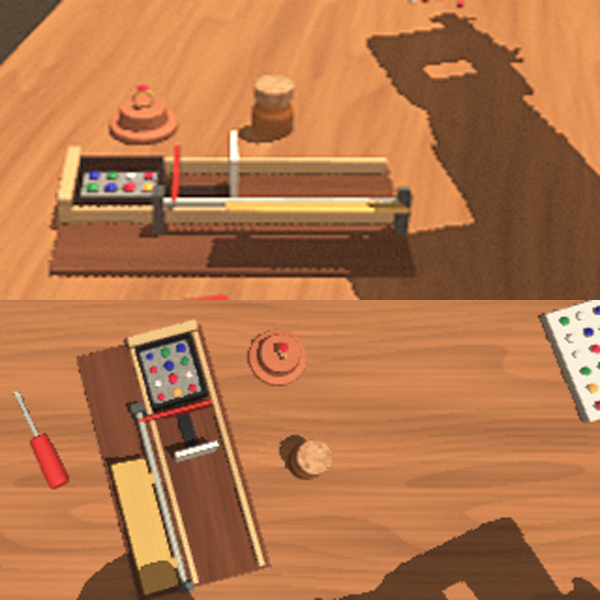

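The tray is home (tab rear at about -56), and the gate and treadle are back at their shut readings. The bystanders haven't moved.

```bash
python3 -c "
from bench import manip
print(manip.current_force()); manip.sign_off()"
```

```text
[-0.27130767  0.78629095 -0.02741278]
the job is handed in; nothing more can be done
```

The tray is home in its keeper with the gate shut behind it, and I have handed the job in. One fingertip held the treadle down, with the gate up at about 0.8 rad. The other pushed the tray by its tab until it met the end stop with about 10 N. I then backed off and let the treadle go.

**Last checks:**
- **Tray:** the rear of the tab is at dock x of about -56 mm, as it should be when home. The box is against the stop.
- **Gate:** bar and treadle read as they did at the start (treadle middle about z 53.7 mm), so the gate is shut. It shows clear of the box in the pictures.
- **Forces and time:** the largest force reading was under 11 N. The clock stood at about 18 s at the last check.
- **Bystanders:** in the pictures, the jar, wax cake and graver look unmoved. I did not measure them again.

**What disagreed:** the open fingertips stood about 52 to 56 mm behind the reported TCP, not the 13 mm stated. The depth images and the height of first contact both showed this, so I went by contact and camera, which meant TCP targets below bench level.

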